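Stow the tyre-lever tray under the mesh deck

ROBOT

A 6-joint arm with a two-finger parallel gripper is mounted at the origin on the work surface. World frame = base frame: x ahead of the robot, y to its left, z up, the work surface at z = 0. Lengths are in m, angles in rad, forces in N, time in s.
With the tool pointing down it reaches from about 0.375 to 0.9 m from the base axis. Payload 3.1 kg.
Tool frame: the origin (TCP) lies at the very end of the fingers, on their centre line; the grasp point (between the pads) lies 19 mm behind it (robot.grip_depth is the distance from the TCP to the grasp point, in m); z points along the fingers, y is the line along which they close (so a half turn about z gives the same grasp; the last joint's range is limited). The gripper opens to 85 mm and grips with 20 to 120 N. Pads are 22 mm wide; open, the fingers measure 114 mm over their backs; the gripper's body (76 mm by 85 mm) begins 54 mm behind the grasp point. The pads swing forward as they close: fully open they stand 13 mm farther back than shut.
Start: joints at [-1.323, 0.527, 1.433, -0, 1.181, -0.178], TCP at [0.259, -0.569, 0.231] pointing down, gripper open.
Joint ranges: [-3.08, 3.08], [-0.75, 2.2], [0.22, 2.44], [-1.43, 4.57], [0, 2.65], [-2.85, 2.85]. Speed limits (rad/s): [2.79, 2.79, 3.14, 3.14, 3.14, 3.14].

INTERFACE

Orientations are given as a unit quaternion [w, x, y, z].
In Python, from station import robot gives the robot as it stands. The module is installed in compiled form; this text tells all that it offers.
- The arm moves only by the shell command python3 -m jog 'ROWS' [FORCE]. ROWS is JSON, one flat list of numbers, 7 for each row, row after row: the closure, from -1 (fully open) to 1 (shut), so that 0 is half open, then the shift along the tool's x, y, z as a fraction of full scale, then the turn, a rotation vector about the tool's x, y, z as a fraction of full scale. A call has 1 to 5 rows; each row shifts and turns the commanded pose from where the row before left it, along the tool's axes as they then stand; what a row does not reach is not made up. Full scale, the value 1, is 50 mm for a shift and 6 degrees for a turn. A row lasts 1/10 s, in which the tool goes at most 50 mm and 8.59 degrees, less where a joint would pass 70% of its speed; a pose out of reach is approached as far as the arm can. A call with a number of a shift or a turn outside -1 to 1 is refused whole. A call with a gripper value outside its range is refused whole. The fingers move at their own pace and stop on an object; FORCE is the grip in N (left out, the last holds). Time passes only in rows, so rows that do not move let the fingers close. It gives the time, the measured TCP pose, the force, the opening and the grip force at its end, in the units of the state.
- robot.sense(): the state, without advancing time (a new reading comes with each control period).
- robot.grab_frame(name): name is "scene" or "top" or "wrist"; returns a dict with "image" (480x640x3 uint8, blue, green, red), "camera_matrix" (3x3 intrinsics, pixels), "dist_coeffs" ([k1, k2, p1, p2, k3] as OpenCV has them; the pictures are not rectified), "position" and "rotation" of the camera in the world. Camera axes: x right, y up, looking along -z (the intrinsics and any distortion apply to the point x, -y, -z); pixel columns grow to the right and rows downward; lengths in m; the calibration is good to about 2 mm. A picture is of the moment at which its call begins. There is no depth.
- robot.hand_in(): hands the job in; it is judged then, once.
The state is a dict: "time": time; "q": joint angles; "qd": joint speeds; "effort": joint torques, N m; "tool_pos": TCP position; "tool_rot": TCP orientation; "ft_force": force on the tool from outside, world axes, zero at the start; "moment": the same for the moment, N m; "finger_gap": opening from 0.0 (shut) to 1.0 (fully open); "finger_force": force on a finger pad.
Only numpy, scipy, OpenCV 4.12 (cv2) and the standard library are available. Lean on these libraries where they do the work, as an engineer would, in place of code of your own. Each camera call takes 0.05 s, during which the arm holds its last target. There are 200 camera calls.

TASK

Put the loose tyre lever flat into the tray's empty compartment, let go, then slide the tray by its handle, staying down on its rubber feet, straight and centred under the low mesh deck without touching the underside. Its back wall must find the hidden spring buffer, whose depth you can only feel: squeeze the buffer lightly, never hard, and leave the tray resting against it. Keep the box and the gauge in their compartment and leave the other things on the shelf where they are.

Things in the scene. Friction and masses are not known exactly. Their poses are not given: they have to be found in the camera images.
- lever: loose tyre lever, a flat light-alloy bar lying on the shelf, 119 long x 18 wide x 10 thick (a nub at its -x end is 14 high, the thin tip at +x turns up to about 13); 40 g. Origin: centre of its underside, about its centre of mass; x along its length, y across, z up.
- tray: open white plastic tray on four rubber feet 8 high, 170 (x) x 190 (y), rim 42 above the shelf, walls 4. A 34-high divider along x at y = -5 makes two compartments: an empty one at +y, one at -y with a box and a gauge. About 0.35 to 0.7 kg; sliding it takes 2 to 10 N, more if the handle is pressed down. Origin: at the underside of the feet, under its centre; x points from the handle to the back wall (outer face x = +85), z up.
- tray_lane (a point): point on the floor of the tray's empty compartment, in its middle, 12 above the shelf, at (0, 44, 12) in the tray frame; axes of the tray. The compartment is free for +-81 along x and +-47 along y from this point.
- tray_handle (a point): point in the middle of the tray's handle, an upright white fin that stands out of the front wall: 16 thick (y) x 45 long (x, -130 to -85 in the tray frame) and from 14 to 46 above the shelf. This point is at (-108, 0, 40) in the tray frame and the axes are the tray's. Pinch it across y, from above.
- rack: fixed low steel rack. Origin: on the shelf surface under the middle of the front edge of its mesh deck; x points inward under the deck, y to the left, z up. Four round posts 18 thick at x = 10 and 210, y = +-160; cross bar at x = 210. Under the deck it carries the spring buffer. More than 12.5 N from the tray on the rack or its buffer is too hard.
- buffer_zone (a point): fixed point of the rack, (112.5, 0, 30) in its frame: middle of the range of the hidden buffer, not the buffer itself. The rubber face (70 wide, 22 high) stands anywhere from 22 nearer to 22 farther along x, set anew each time, unmeasured. It yields 1 mm per 2.5 N (well damped), at most 10 mm; 3 to 9 N is a light squeeze, felt on top of the tray's friction. On release it may push the tray back a few mm.
- deck: the mesh deck of the rack, 220 deep (x) x 310 wide; its underside is 58 above the shelf, its top 70, its frame is that of the rack (origin at the shelf surface below the middle of the front edge). A carton, 240 wide and 45 high, lies on it from x = 88 to 222.
- clip_box: black plastic box with a clip lid, 50 x 60 x 25, in the tray's -y compartment, towards the back. Origin: centre of its underside. Stays there.
- gauge: round black pump gauge, 44 diameter, 18 high, with a short brass stem, in the tray's -y compartment, towards the handle. Origin: centre of its underside. Stays there.
- spoke_wrench: bystander: small flat steel spoke wrench, 71 x 32 x 6, on the shelf. Origin: underside, centre of its round end.
- patch_tin: bystander: round metal tin, 68 diameter, 26 high. Origin: centre of its underside.
- oil_bottle: bystander: white bottle, 50 diameter, 130 high. Origin: centre of its underside.
- grease_jar: bystander: jar, 68 diameter, 70 high. Origin: centre of its underside.
- bearing_cup: bystander: steel cylinder, 40 diameter, 30 high. Origin: centre of its underside.
Things that resemble listed ones, but are neither listed nor needed, are in the scene too. There is more than one size of the lever; the job needs the middle-sized. What is shaped like the clip_box but green is not meant.

How it is judged:
On the way, in this order (a step that is already met when the one before it is completed fails the run):
1. the lever lies flat in the tray's empty compartment, let go of (z of lever in the frame of tray between 0.008 and 0.02 m and x of lever in the frame of tray between -0.08 and 0.08 m and y of lever in the frame of tray between 0 and 0.09 m and angle between lever's own z axis and vertical below 0.12 rad and contact force between lever and the fingers below 0.1 N), for 0.2 s.
2. the tray, under the deck, squeezes the buffer with at least 2.5 N (contact force between tray and rack above 2.5 N and angle between the x axis of tray and the x axis of rack, either way round below 0.1 rad and y of tray in the frame of rack between -0.025 and 0.025 m and x of tray in the frame of rack above 0 m), for 0.2 s.
At the end, for the whole second after the job is handed in: Tray on its feet under the deck, at rest, centred within 25 mm and straight within 0.10 rad, at least half under it, still touching the buffer (over 0.5 N); lever flat (0.12 rad) on the +y compartment's floor, box and gauge flat in the -y one; all released (z of lever in the frame of tray between 0.008 and 0.02 m and x of lever in the frame of tray between -0.08 and 0.08 m and y of lever in the frame of tray between 0 and 0.09 m and angle between lever's own z axis and vertical below 0.12 rad and x of clip_box in the frame of tray between -0.08 and 0.08 m and y of clip_box in the frame of tray between -0.09 and 0 m and z of each of clip_box, gauge in the frame of tray below 0.022 m and angle between each of clip_box, gauge's own z axis and vertical below 0.2 rad and x of gauge in the frame of tray between -0.08 and 0.08 m and y of gauge in the frame of tray between -0.09 and 0 m and angle between the x axis of tray and the x axis of rack, either way round below 0.1 rad and y of tray in the frame of rack between -0.025 and 0.025 m and x of tray in the frame of rack above 0 m and contact force between tray and rack above 0.5 N and height (world z) of tray below 0.005 m and angle between tray's own z axis and vertical below 0.03 rad and linear speed of each of tray, lever below 0.01 m/s).
It fails at once if the tray or anything in it presses on the mesh deck (over 1 N) (contact force between any of tray, lever, clip_box, gauge and deck above 1 N).
It fails at once if the tray is pushed against the rack or its buffer with more than 12.5 N (contact force between tray and rack above 12.5 N).
It fails at once if the tray is lifted more than 15 mm (height (world z) of tray above 0.015 m).
It fails at once if a bystander on the shelf is moved more than 15 mm (distance of any of spoke_wrench, patch_tin, oil_bottle, grease_jar, bearing_cup from where it was at the start of the episode above 0.015 m).
It also fails if it takes over 72 s, if anything falls off the work surface, if the arm or the gripper's body presses on something with over 40 N, if the wrist force passes 120 N, or if a joint passes its speed limit or range.

## Working session

There is one attempt and no reset: what is moved stays moved. The work goes in short steps, Python scripts to look and compute and a shell command to move; the robot and the scene stay as the last step left them, time stands still between calls to the robot, and variables do not carry over. Pictures are saved under pics/ and viewed, at most 10 in all, crops included, and the job is handed in when it is done.

```bash
mkdir -p pics; cat > h.py <<'E'
import numpy as np, cv2
from scipy.spatial.transform import Rotation as R
from station import robot
def grab(name,fn):
    f=robot.grab_frame(name); cv2.imwrite('pics/'+fn+'.png',f['image'])
    np.savez('pics/'+fn+'.npz',K=f['camera_matrix'],d=f['dist_coeffs'],p=f['position'],r=f['rotation']); return f
def rot(r):
    r=np.array(r,float); return r if r.shape==(3,3) else R.from_quat(r,scalar_first=True).as_matrix()
def px2w(fn,pts,z):
    c=np.load('pics/'+fn+'.npz'); u=cv2.undistortPoints(np.array(pts,float).reshape(-1,1,2),c['K'],c['d']).reshape(-1,2)
    d=np.c_[u[:,0],-u[:,1],-np.ones(len(u))]@rot(c['r']).T
    return c['p']+d*((z-c['p'][2])/d[:,2])[:,None]
def w2px(fn,P):
    c=np.load('pics/'+fn+'.npz'); q=(np.array(P,float)-c['p'])@rot(c['r']); q=q*[1,-1,-1]
    return cv2.projectPoints(q,np.zeros(3),np.zeros(3),c['K'],c['d'])[0].reshape(-1,2)
def tool():
    s=robot.sense(); return np.array(s['tool_pos']),rot(s['tool_rot'])
def go(target,yaw=None):
    "shift in tool units of 50mm, and turn about tool z in units of 6deg to bring tool y axis to world heading yaw(deg)"
    p,M=tool(); print('tcp',p.round(4),'ydir',np.degrees(np.arctan2(M[1,1],M[0,1])).round(2),'z',M[:,2].round(3))
    print('shift units',((np.array(target)-p)@M/.05).round(3))
    if yaw is not None:
        a=np.degrees(np.arctan2(M[1,1],M[0,1])); d=(yaw-a+90)%180-90; print('turn z units',-d/6)
E
python3 -c "
from h import *
a=grab('scene','s1');b=grab('top','t1')
print(a['position'],b['position'],robot.sense())"
```

```text
[0.95649271 0.76461807 0.86254192] [0.46013892 0.05450237 1.28324648] {'time': 0.1, 'q': array([-1.32251791e+00,  5.28391367e-01,  1.43377814e+00, -2.21660493e-06,
        1.18138356e+00, -1.78527400e-01]), 'qd': array([ 1.66949981e-03, -1.55599161e-03, -3.89715444e-03, -1.10681251e-03,
       -3.27237464e-04, -7.34692345e-05]), 'effort': array([ 2.38696302e-04, -4.43305278e+01, -1.78586268e+01, -2.51482688e-04,
        3.91797701e-03, -1.88915955e-06]), 'tool_pos': array([ 0.25857895, -0.56829683,  0.23041904]), 'tool_rot': array([-9.79576859e-04,  9.77315324e-01,  2.11787149e-01, -3.52026379e-05]), 'ft_force': array([-0.592347  ,  0.40010591,  0.83622814]), 'moment': array([ 0.00533955,  0.02925069, -0.00523907]), 'finger_force': 0.0, 'finger_gap': 0.9979206118808682}
```

View pics/t1.png

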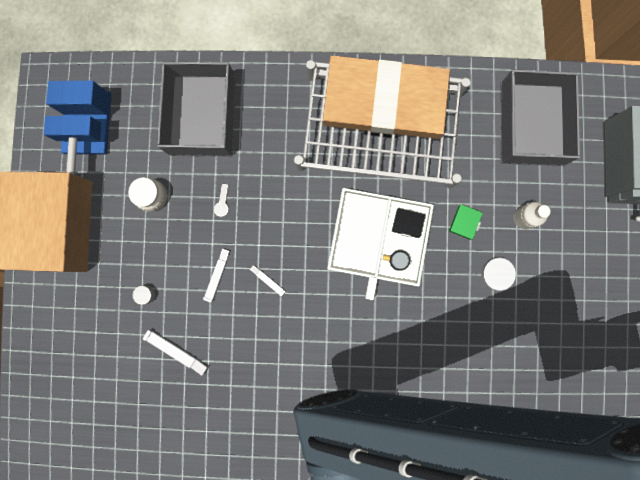

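View pics/s1.png

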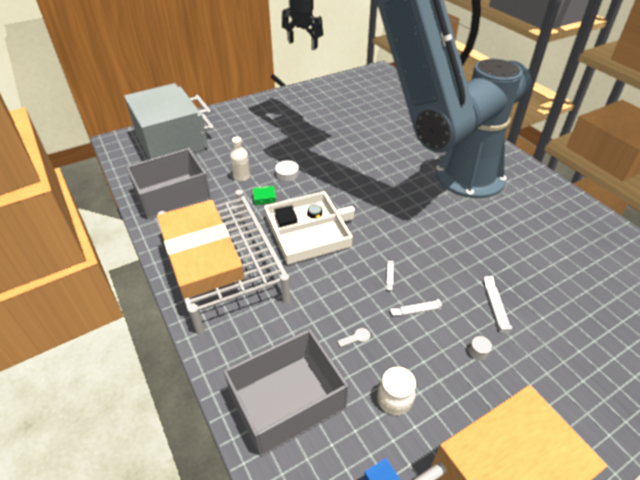

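Top view: there are three lever-like bars, at (175,353), (216,275) and (267,280). The tray is at (381,237) with its handle at (371,288), and the rack's front posts are at (299,160) and (457,178). Next I'll measure the bar lengths and enlarge a crop to confirm which is the middle size.

```bash
python3 - <<'E'
from h import *
for a,b in [((145,334),(205,371)),((225,250),(207,300)),((252,267),(283,293))]:
    w=px2w('t1',[a,b],.008); d=w[1]-w[0]; print(w[:,:2].round(3).tolist(),np.hypot(*d[:2]).round(4),np.degrees(np.arctan2(d[1],d[0])).round(1))
print('tray rim',px2w('t1',[(343,189),(433,205),(418,286),(329,268)],.042).round(4).tolist())
print('handle',px2w('t1',[(376,278),(370,299)],.046).round(4).tolist())
print('posts',px2w('t1',[(299,160),(457,178),(465,83),(311,65)],.07).round(4).tolist())
im=cv2.imread('pics/t1.png')
a=cv2.resize(im[240:310,195:295],None,fx=6,fy=6,interpolation=2)[:, :]
b=cv2.resize(im[150:305,290:470],None,fx=4,fy=4,interpolation=2)
cv2.imwrite('pics/c1.png',a);cv2.imwrite('pics/c2.png',b[:600])
E
```

```text
[[0.323, 0.461], [0.251, 0.328]] 0.1513 -118.7
[[0.508, 0.295], [0.401, 0.329]] 0.1126 162.1
[[0.474, 0.235], [0.421, 0.168]] 0.0856 -128.0
tray rim [[0.6395, 0.0479, 0.042], [0.6114, -0.1387, 0.042], [0.444, -0.1108, 0.042], [0.4758, 0.0722, 0.042]]
handle [[0.4581, -0.0242, 0.046], [0.415, -0.0131, 0.046]]
posts [[0.6927, 0.139, 0.07], [0.6646, -0.1825, 0.07], [0.864, -0.1984, 0.07], [0.8934, 0.1209, 0.07]]
```

View pics/c1.png

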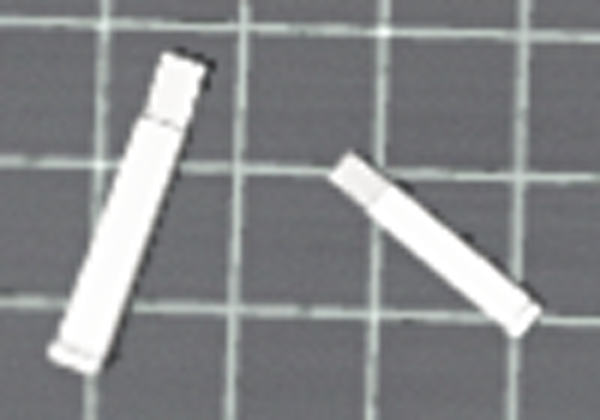

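View pics/c2.png

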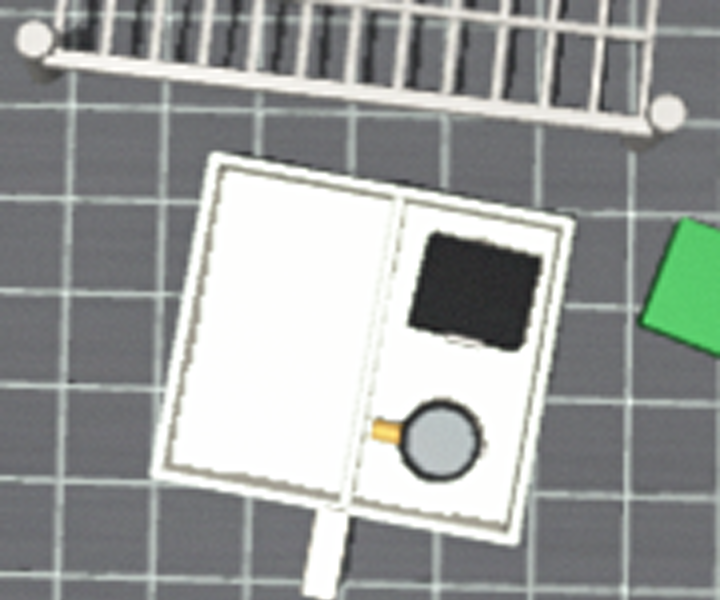

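The bars are the large one at (175,353), about 151 mm; the middle one at (216,275), about 113–119 mm; and the small one at (267,280), about 86 mm. The crop confirms the middle one, with its nub at the lower end (75,360) and its tip at the upper end. The tray's left compartment is empty, and the black box and gauge are on the right.

```bash
cat >> h.py <<'E'
def plan(way,yaw,n,g):
    "rows through waypoints with turn spread evenly, yaw: full world heading of tool y (deg)"
    p,M=tool(); a=np.degrees(np.arctan2(M[1,1],M[0,1])); 
    d=yaw-a; P=np.vstack([p,np.array(way,float)]); L=np.r_[0,np.cumsum(np.linalg.norm(np.diff(P,axis=0),axis=1))]
    t=np.linspace(0,L[-1],n+1); Q=np.c_[[np.interp(t,L,P[:,i]) for i in range(3)]].T
    tz=-d/n/6; rows=[]
    print('from',p.round(3),'yaw',a.round(1))
    for i in range(n):
        s=(Q[i+1]-Q[i])@M/.05; rows.append([g]+[round(float(v),2) for v in s]+[0,0,round(tz,2)]); M=M@R.from_rotvec([0,0,np.radians(6*tz)]).as_matrix()
    for i in range(0,n,5): print(str([x for r in rows[i:i+5] for x in r]).replace(' ',''))
E
python3 -c "
from h import *
plan([(.44,-.30,.2),(.4545,.312,.16)],72.4,24,-0.4)"
```

```text
from [ 0.259 -0.568  0.23 ] yaw -65.5
[-0.4,0.66,-0.41,0.07,0,0,np.float64(-0.96),-0.4,0.7,-0.34,0.07,0,0,np.float64(-0.96),-0.4,0.73,-0.27,0.07,0,0,np.float64(-0.96),-0.4,0.75,-0.19,0.07,0,0,np.float64(-0.96),-0.4,0.77,-0.11,0.07,0,0,np.float64(-0.96)]
[-0.4,0.78,-0.04,0.07,0,0,np.float64(-0.96),-0.4,0.78,0.04,0.07,0,0,np.float64(-0.96),-0.4,0.77,0.12,0.07,0,0,np.float64(-0.96),-0.4,0.75,-0.1,0.06,0,0,np.float64(-0.96),-0.4,0.76,-0.17,0.05,0,0,np.float64(-0.96)]
[-0.4,0.78,-0.09,0.05,0,0,np.float64(-0.96),-0.4,0.78,-0.01,0.05,0,0,np.float64(-0.96),-0.4,0.78,0.07,0.05,0,0,np.float64(-0.96),-0.4,0.77,0.14,0.05,0,0,np.float64(-0.96),-0.4,0.75,0.22,0.05,0,0,np.float64(-0.96)]
[-0.4,0.72,0.29,0.05,0,0,np.float64(-0.96),-0.4,0.69,0.36,0.05,0,0,np.float64(-0.96),-0.4,0.65,0.43,0.05,0,0,np.float64(-0.96),-0.4,0.6,0.49,0.05,0,0,np.float64(-0.96),-0.4,0.55,0.55,0.05,0,0,np.float64(-0.96)]
[-0.4,0.49,0.6,0.05,0,0,np.float64(-0.96),-0.4,0.43,0.65,0.05,0,0,np.float64(-0.96),-0.4,0.36,0.69,0.05,0,0,np.float64(-0.96),-0.4,0.29,0.72,0.05,0,0,np.float64(-0.96)]
```

```bash
sed -i 's/round(tz,2)/round(float(tz),2)/' h.py
python3 -m jog '[-0.4,0.66,-0.41,0.07,0,0,-0.96,-0.4,0.7,-0.34,0.07,0,0,-0.96,-0.4,0.73,-0.27,0.07,0,0,-0.96,-0.4,0.75,-0.19,0.07,0,0,-0.96,-0.4,0.77,-0.11,0.07,0,0,-0.96]'
python3 -m jog '[-0.4,0.78,-0.04,0.07,0,0,-0.96,-0.4,0.78,0.04,0.07,0,0,-0.96,-0.4,0.77,0.12,0.07,0,0,-0.96,-0.4,0.75,-0.1,0.06,0,0,-0.96,-0.4,0.76,-0.17,0.05,0,0,-0.96]'
python3 -m jog '[-0.4,0.78,-0.09,0.05,0,0,-0.96,-0.4,0.78,-0.01,0.05,0,0,-0.96,-0.4,0.78,0.07,0.05,0,0,-0.96,-0.4,0.77,0.14,0.05,0,0,-0.96,-0.4,0.75,0.22,0.05,0,0,-0.96]'
python3 -m jog '[-0.4,0.72,0.29,0.05,0,0,-0.96,-0.4,0.69,0.36,0.05,0,0,-0.96,-0.4,0.65,0.43,0.05,0,0,-0.96,-0.4,0.6,0.49,0.05,0,0,-0.96,-0.4,0.55,0.55,0.05,0,0,-0.96]'
python3 -m jog '[-0.4,0.49,0.6,0.05,0,0,-0.96,-0.4,0.43,0.65,0.05,0,0,-0.96,-0.4,0.36,0.69,0.05,0,0,-0.96,-0.4,0.29,0.72,0.05,0,0,-0.96,-0.4,0,0,0,0,0,0]'
python3 -c "
from h import *
grab('wrist','w1'); grab('top','t2'); go((.4545,.312,.1),72.4); print(px2w('t2',[(225.8,249.5),(207.5,300)],.008))"
```

```text
time: 0.6
tool_pos: [0.3677, -0.4062, 0.2133]
tool_rot: [-0.0, 0.893, 0.45, 0.0]
ft_force: [-0.4, -0.2, -0.1]
finger_gap: 0.701
finger_force: 0.0
time: 1.1
tool_pos: [0.4422, -0.2335, 0.1974]
tool_rot: [0.0, 0.753, 0.658, 0.0]
ft_force: [0.0, -0.4, -0.3]
finger_gap: 0.7
finger_force: 0.0
time: 1.6
tool_pos: [0.4452, -0.0375, 0.1851]
tool_rot: [-0.0, 0.566, 0.824, -0.0]
ft_force: [-0.1, -1.2, 0.6]
finger_gap: 0.701
finger_force: 0.0
time: 2.1
tool_pos: [0.4489, 0.1568, 0.1725]
tool_rot: [-0.0, 0.343, 0.939, -0.0]
ft_force: [0.5, -0.9, -0.6]
finger_gap: 0.699
finger_force: 0.0
time: 2.6
tool_pos: [0.4524, 0.3147, 0.1624]
tool_rot: [0.001, 0.148, 0.989, 0.001]
ft_force: [0.8, -0.3, 0.7]
finger_gap: 0.697
finger_force: 0.0
tcp [0.4516 0.311  0.1623] ydir 72.78 z [-0.001 -0.001 -1.   ]
shift units [-0.05   0.038  1.245]
turn z units 0.06337649214753327
[[0.50891098 0.29284097 0.008     ]
 [0.40072556 0.32804665 0.008     ]]
```

View pics/w1.png

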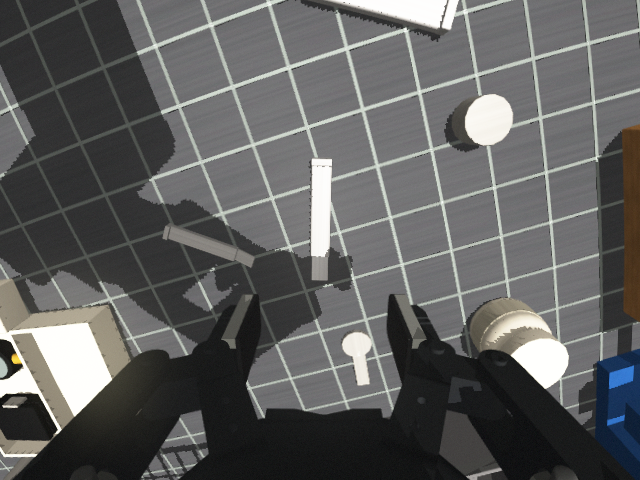

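The wrist view shows the middle lever from nub (321,160) to tip (320,280), lined up between the fingers. The spoke wrench is ahead at (357,355), clear of the fingers.

```bash
python3 -c "
from h import *
w=px2w('w1',[(321,158.5),(320,280.5)],.012);m=w.mean(0);d=w[1]-w[0];print(w,np.hypot(*d[:2]),np.degrees(np.arctan2(d[1],d[0])))
go((m[0],m[1],.004),np.degrees(np.arctan2(d[1],d[0]))+90)
go((m[0],m[1],.06))"
```

```text
[[0.39792882 0.32929702 0.012     ]
 [0.50771893 0.29453187 0.012     ]] 0.11516285414563318 -17.570441819297976
tcp [0.4516 0.311  0.1623] ydir 72.78 z [-0.001 -0.001 -1.   ]
shift units [-0.02   0.028  3.165]
turn z units 0.05845012869719568
tcp [0.4516 0.311  0.1623] ydir 72.78 z [-0.001 -0.001 -1.   ]
shift units [-0.019  0.027  2.045]
```

```bash

python3 -m jog '[-0.4,-0.02,0.03,0.8,0,0,0.06,-0.4,0,0,0.8,0,0,0,-0.4,0,0,0.8,0,0,0,-0.4,0,0,0.5,0,0,0,-0.4,0,0,0.2,0,0,0]' 30
python3 -m jog '[-0.4,0,0,0.06,0,0,0,-0.4,0,0,0,0,0,0,1,0,0,0,0,0,0,1,0,0,0,0,0,0,1,0,0,0,0,0,0]'
python3 -m jog '[1,0,0,0,0,0,0,1,0,0,0,0,0,0,1,0,0,0,0,0,0]'
python3 -m jog '[1,0,0,-0.5,0,0,0,1,0,0,-1,0,0,0,1,0,0,-0.5,0,0,0,1,0,0,0,0,0,0]'
python3 -c "
from h import *
plan([(.5497,.0110,.104)],81,10,1)"
```

```text
time: 3.2
tool_pos: [0.4522, 0.3093, 0.0054]
tool_rot: [-0.002, 0.155, 0.988, -0.002]
ft_force: [-0.7, -0.9, -0.0]
finger_gap: 0.702
finger_force: 0.0
time: 3.7
tool_pos: [0.4544, 0.3121, 0.006]
tool_rot: [0.001, 0.153, 0.988, 0.001]
ft_force: [-0.9, -0.3, 17.9]
finger_gap: 0.201
finger_force: 29.1
time: 4.0
tool_pos: [0.4544, 0.3121, 0.0061]
tool_rot: [0.001, 0.153, 0.988, 0.001]
ft_force: [-1.5, -0.3, 5.5]
finger_gap: 0.195
finger_force: 29.4
time: 4.4
tool_pos: [0.4563, 0.313, 0.1088]
tool_rot: [0.004, 0.153, 0.988, 0.002]
ft_force: [0.6, 0.7, -1.0]
finger_gap: 0.193
finger_force: 29.6
from [0.456 0.313 0.109] yaw 72.4
[1,-0.36,-0.52,0.01,0,0,-0.14,1,-0.35,-0.52,0.01,0,0,-0.14,1,-0.35,-0.53,0.01,0,0,-0.14,1,-0.34,-0.53,0.01,0,0,-0.14,1,-0.33,-0.54,0.01,0,0,-0.14]
[1,-0.32,-0.54,0.01,0,0,-0.14,1,-0.31,-0.55,0.01,0,0,-0.14,1,-0.3,-0.55,0.01,0,0,-0.14,1,-0.3,-0.56,0.01,0,0,-0.14,1,-0.29,-0.56,0.01,0,0,-0.14]
```

```bash

python3 -m jog '[1,-0.36,-0.52,0.01,0,0,-0.14,1,-0.35,-0.52,0.01,0,0,-0.14,1,-0.35,-0.53,0.01,0,0,-0.14,1,-0.34,-0.53,0.01,0,0,-0.14,1,-0.33,-0.54,0.01,0,0,-0.14]'
python3 -m jog '[1,-0.32,-0.54,0.01,0,0,-0.14,1,-0.31,-0.55,0.01,0,0,-0.14,1,-0.3,-0.55,0.01,0,0,-0.14,1,-0.3,-0.56,0.01,0,0,-0.14,1,-0.29,-0.56,0.01,0,0,-0.14]'
python3 -m jog '[1,0,0,0,0,0,0,1,0,0,0,0,0,0]'
python3 -c "
from h import *
grab('wrist','w2'); go((.5497,.011,.020),81)"
```

```text
time: 4.9
tool_pos: [0.5, 0.1598, 0.1013]
tool_rot: [-0.001, 0.117, 0.993, -0.0]
ft_force: [-0.2, -0.1, -1.0]
finger_gap: 0.194
finger_force: 29.6
time: 5.4
tool_pos: [0.5462, 0.0092, 0.0987]
tool_rot: [-0.001, 0.081, 0.997, 0.0]
ft_force: [0.9, 0.2, -0.6]
finger_gap: 0.198
finger_force: 29.6
time: 5.6
tool_pos: [0.546, 0.0099, 0.0988]
tool_rot: [-0.001, 0.082, 0.997, 0.0]
ft_force: [-0.8, 0.6, -0.4]
finger_gap: 0.195
finger_force: 29.6
tcp [0.5456 0.0107 0.099 ] ydir 80.7 z [-0.003  0.001 -1.   ]
shift units [-0.084  0.019  1.579]
turn z units -0.05031372794121106
```

View pics/w2.png

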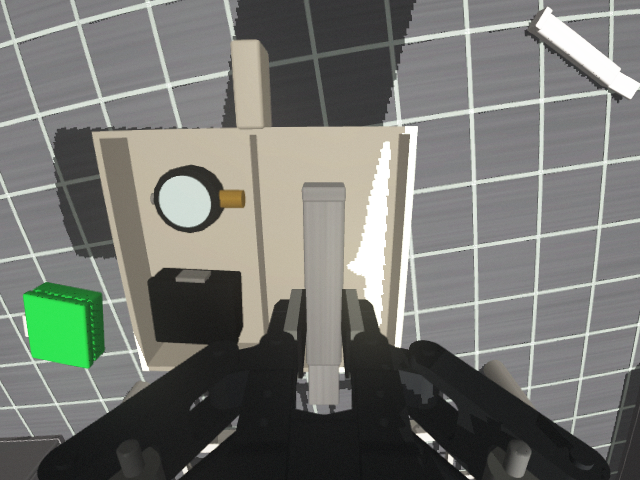

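The lever is held parallel to the divider over the empty compartment. The tray's front rim runs from (93,132) to (417,127), and the handle from (250,127) to (250,40). I'll check the tray pose from these pixels.

```bash
python3 -c "
from h import *
w=px2w('w2',[(93,132),(417,127)],.042);d=w[1]-w[0];m=w.mean(0)
th=np.arctan2(d[1],d[0])-np.pi/2;ex=np.array([np.cos(th),np.sin(th)]);ey=np.array([-ex[1],ex[0]])
c=m[:2]+.085*ex
print(w,np.hypot(*d[:2]),np.degrees(th),'centre',c,'lane',c+.044*ey)
print(px2w('w2',[(250,40),(251,127)],.046))
l=px2w('w2',[(323,183)],.1);print('nub',l)"
```

```text
[[ 0.44334797 -0.1106059   0.042     ]
 [ 0.47296919  0.07607659  0.042     ]] 0.18901790701605758 -9.016051964048472 centre [ 0.54210836 -0.0305851 ] lane [0.54900365 0.01287126]
[[ 0.41446883 -0.00765794  0.046     ]
 [ 0.45777197 -0.01676587  0.046     ]]
nub [[0.48699151 0.01922336 0.1       ]]
```

```bash

python3 -m jog '[1,-0.07,0.05,0.5,0,0,0,1,0,0,0.6,0,0,0,1,0,0,0.3,0,0,0,1,0,0,0.15,0,0,0,1,0,0,0,0,0,0]'
python3 -c "
from h import *
go((.549,.0125,.0185),81)"
```

```text
time: 6.15
tool_pos: [0.5494, 0.0134, 0.0213]
tool_rot: [-0.001, 0.08, 0.997, 0.0]
ft_force: [0.1, 0.3, 0.3]
finger_gap: 0.191
finger_force: 29.6
tcp [0.5494 0.0134 0.0213] ydir 80.81 z [-0.003  0.001 -1.   ]
shift units [ 0.004 -0.02   0.056]
turn z units -0.031179762223025875
```

```bash

python3 -m jog '[1,0,0,0.05,0,0,0,1,0,0,0,0,0,0]'
python3 -m jog '[0.3,0,0,0,0,0,0,0.3,0,0,0,0,0,0,0.3,0,0,0,0,0,0]'
python3 -m jog '[0.3,0,0,-0.3,0,0,0,0.3,0,0,-0.6,0,0,0,0.3,0,0,-1,0,0,0,0,0,0,-0.5,0,0,0,0,0,0,0,0,0,0]'
python3 -c "
from h import *
grab('wrist','w3')
c=np.array([.5421,-.0306]);th=np.radians(-9.0);ex=np.array([np.cos(th),np.sin(th)])
h=c-.108*ex;print('handle',h)
plan([(*h,.13)],81,6,-.3)"
```

```text
time: 6.35
tool_pos: [0.5511, 0.0124, 0.0205]
tool_rot: [0.001, 0.081, 0.997, -0.0]
ft_force: [0.7, -0.5, 0.0]
finger_gap: 0.194
finger_force: 29.6
time: 6.65
tool_pos: [0.551, 0.0121, 0.0203]
tool_rot: [0.0, 0.081, 0.997, -0.0]
ft_force: [0.3, -0.1, 0.7]
finger_gap: 0.352
finger_force: 0.0
time: 7.15
tool_pos: [0.5536, 0.0117, 0.144]
tool_rot: [0.005, 0.081, 0.997, -0.0]
ft_force: [0.9, -0.2, -0.4]
finger_gap: 0.498
finger_force: 0.0
handle [ 0.43542966 -0.01370508]
from [0.552 0.012 0.142] yaw 80.7
[-0.3,0.37,-0.15,0.04,0,0,-0.01,-0.3,0.37,-0.15,0.04,0,0,-0.01,-0.3,0.37,-0.15,0.04,0,0,-0.01,-0.3,0.37,-0.15,0.04,0,0,-0.01,-0.3,0.37,-0.15,0.04,0,0,-0.01]
[-0.3,0.37,-0.15,0.04,0,0,-0.01]
```

View pics/w3.png

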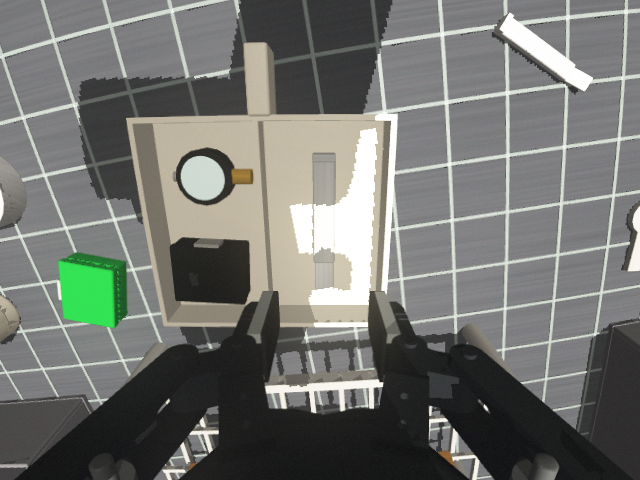

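Lever lies flat in the empty compartment at (323,155)–(323,290), released; box and gauge are undisturbed. Now the handle.

```bash

python3 -m jog '[-0.3,0.37,-0.15,0.04,0,0,-0.01,-0.3,0.37,-0.15,0.04,0,0,-0.01,-0.3,0.37,-0.15,0.04,0,0,-0.01,-0.3,0.37,-0.15,0.04,0,0,-0.01,-0.3,0.37,-0.15,0.04,0,0,-0.01]'
python3 -m jog '[-0.3,0.37,-0.15,0.04,0,0,-0.01,-0.3,0,0,0,0,0,0,-0.3,0,0,0,0,0,0]'
python3 -c "
from h import *
h=px2w('w3',[(258.5,43),(261,115)],.046);print(h)
go((.4354,-.0137,.022),81)"
```

```text
time: 7.7
tool_pos: [0.4513, -0.0099, 0.1284]
tool_rot: [-0.002, 0.078, 0.997, 0.0]
ft_force: [0.1, -0.3, -0.2]
finger_gap: 0.647
finger_force: 0.0
time: 8.0
tool_pos: [0.434, -0.0147, 0.1272]
tool_rot: [-0.0, 0.078, 0.997, 0.0]
ft_force: [1.0, 0.0, 0.6]
finger_gap: 0.651
finger_force: 0.0
[[ 0.41466546 -0.00810555  0.046     ]
 [ 0.45842375 -0.01583931  0.046     ]]
tcp [ 0.434  -0.0147  0.1272] ydir 81.05 z [-0.001  0.    -1.   ]
shift units [-0.027  0.023  2.104]
turn z units 0.007791485498510535
```

```bash

python3 -m jog '[-0.3,-0.03,0.04,0.8,0,0,0,-0.3,0,0,0.8,0,0,0,-0.3,0,0,0.4,0,0,0,-0.3,0,0,0.1,0,0,0,-0.3,0,0,0,0,0,0]' 60
python3 -m jog '[1,0,0,0,0,0,0,1,0,0,0,0,0,0,1,0,0,0,0,0,0,1,0,0,0,0,0,0,1,0,0,0,0,0,0]'
python3 -c "
from h import *
f=grab('top','t3'); im=f['image']; cv2.imwrite('pics/c3.png',cv2.resize(im[50:305,290:480],None,fx=2.35,fy=2.35,interpolation=2))
print(robot.sense()['ft_force']); p,M=tool(); print(p,np.degrees(np.arctan2(M[1,1],M[0,1])))"
```

```text
time: 8.5
tool_pos: [0.4365, -0.0128, 0.022]
tool_rot: [-0.0, 0.078, 0.997, 0.0]
ft_force: [0.3, -0.5, 0.7]
finger_gap: 0.648
finger_force: 0.0
time: 9.0
tool_pos: [0.4366, -0.0131, 0.0241]
tool_rot: [0.001, 0.078, 0.997, -0.0]
ft_force: [0.8, 0.4, 5.0]
finger_gap: 0.169
finger_force: 59.8
[-0.80908707 -0.07793821  5.6651091 ]
[ 0.43660632 -0.01316082  0.02407539] 81.0260423360564
```

View pics/c3.png

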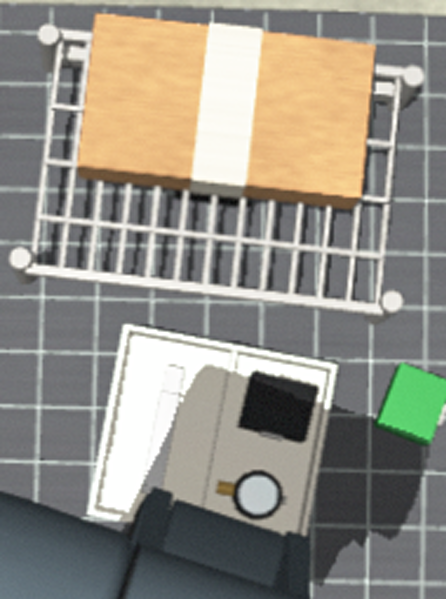

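The lever, box and gauge are in place, and the handle is gripped. The rack posts, in crop pixels (49,35), (413,76), (20,258) and (392,301), agree with the earlier measurement. Next I'll take off the slight downward load and plan the slide.

```bash

python3 -m jog '[1,0,0,-0.03,0,0,0,1,0,0,0,0,0,0]'
cat >> h.py <<'E'
O=np.array([.6687,-.0209]);H=np.radians(-5.0);EX=np.array([np.cos(H),np.sin(H)])
def rk():
    s=robot.sense();p=np.array(s['tool_pos'])[:2]-O;M=rot(s['tool_rot']);f=np.array(s['ft_force'])
    print('s %.4f y %.4f'%(p@EX+.108,p@[-EX[1],EX[0]]),'head %.2f'%(np.degrees(np.arctan2(M[1,1],M[0,1]))-90),'Fx %.2f Fy %.2f Fz %.2f'%(f[:2]@EX,f[:2]@[-EX[1],EX[0]],f[2]),'z %.4f'%s['tool_pos'][2])
E
python3 -c "
from h import *
rk(); rk(); z=tool()[0][2]
plan([(*(O-.128*EX),z)],85,15,1)"
```

```text
time: 9.25
tool_pos: [0.4364, -0.0131, 0.0247]
tool_rot: [0.001, 0.078, 0.997, -0.0]
ft_force: [1.5, 0.4, -3.5]
finger_gap: 0.173
finger_force: 58.5
s -0.1241 y -0.0125 head -8.93 Fx 1.50 Fy 0.49 Fz -3.48 z 0.0247
s -0.1241 y -0.0125 head -8.93 Fx 1.50 Fy 0.49 Fz -3.48 z 0.0247
from [ 0.436 -0.013  0.025] yaw 81.1
[1,-0.14,0.03,0.0,0,0,-0.04,1,-0.14,0.03,0.0,0,0,-0.04,1,-0.14,0.02,0.0,0,0,-0.04,1,-0.14,0.02,0.0,0,0,-0.04,1,-0.14,0.02,0.0,0,0,-0.04]
[1,-0.14,0.02,0.0,0,0,-0.04,1,-0.14,0.02,0.0,0,0,-0.04,1,-0.14,0.02,0.0,0,0,-0.04,1,-0.14,0.02,0.0,0,0,-0.04,1,-0.14,0.02,0.0,0,0,-0.04]
[1,-0.14,0.02,0.0,0,0,-0.04,1,-0.14,0.02,0.0,0,0,-0.04,1,-0.14,0.02,0.0,0,0,-0.04,1,-0.14,0.02,0.0,0,0,-0.04,1,-0.14,0.02,0.0,0,0,-0.04]
```

```bash

python3 -m jog '[1,-0.06,0.01,0.01,0,0,-0.02,1,-0.1,0.02,0,0,0,-0.03,1,-0.14,0.02,0,0,0,-0.05,1,-0.14,0.02,0,0,0,-0.05,1,-0.14,0.02,0,0,0,-0.05]'
python3 -m jog '[1,-0.14,0.02,0,0,0,-0.05,1,-0.14,0.02,0,0,0,-0.05,1,-0.14,0.02,0,0,0,-0.05,1,-0.14,0.02,0,0,0,-0.05,1,-0.14,0.02,0,0,0,-0.05]'
python3 -c "
from h import *
rk(); z=tool()[0][2]
plan([(*(O-.128*EX),z)],85,6,1)"
```

```text
time: 9.75
tool_pos: [0.4595, -0.0113, 0.0241]
tool_rot: [-0.006, 0.067, 0.998, 0.001]
ft_force: [-9.1, -0.9, 9.3]
finger_gap: 0.173
finger_force: 60.5
time: 10.25
tool_pos: [0.4947, -0.0107, 0.0241]
tool_rot: [-0.006, 0.054, 0.999, 0.001]
ft_force: [-9.8, -0.8, 9.3]
finger_gap: 0.172
finger_force: 60.6
s -0.0663 y -0.0051 head -6.19 Fx -9.70 Fy -1.68 Fz 9.28 z 0.0241
from [ 0.495 -0.011  0.024] yaw 83.8
[1,-0.15,0.02,-0.0,0,0,-0.03,1,-0.15,0.02,-0.0,0,0,-0.03,1,-0.15,0.02,-0.0,0,0,-0.03,1,-0.15,0.02,-0.0,0,0,-0.03,1,-0.15,0.02,-0.0,0,0,-0.03]
[1,-0.15,0.02,-0.0,0,0,-0.03]
```

```bash

python3 -m jog '[1,-0.14,0.02,-0.03,0,0,-0.04,1,-0.14,0.02,0,0,0,-0.04,1,-0.14,0.02,0,0,0,-0.04,1,-0.14,0.02,0,0,0,-0.04,1,-0.14,0.02,0,0,0,-0.04]'
python3 -c "
from h import *
rk()
f=grab('top','t4');grab('wrist','w4'); cv2.imwrite('pics/c4.png',np.hstack([cv2.resize(f['image'][130:300,290:480],(400,358)),cv2.resize(cv2.imread('pics/w4.png'),(400,300)).repeat(1,0)[:300].copy() if 0 else cv2.copyMakeBorder(cv2.resize(cv2.imread('pics/w4.png'),(400,300)),0,58,0,0,0)]))"
```

```text
time: 10.75
tool_pos: [0.5359, -0.0104, 0.0249]
tool_rot: [-0.001, 0.043, 0.999, 0.0]
ft_force: [-2.4, -1.0, -3.2]
finger_gap: 0.174
finger_force: 58.7
s -0.0252 y -0.0011 head -4.98 Fx -2.30 Fy -1.17 Fz -3.16 z 0.0249
```

View pics/c4.png

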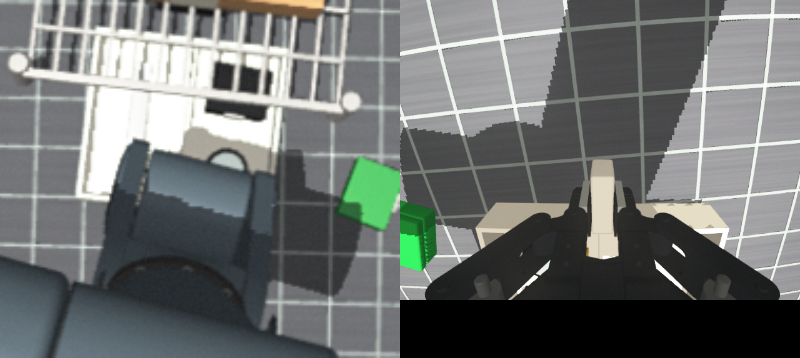

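The tray is entering centred: the gaps from its sides to the front posts are about equal, with posts at (18,62) and (351,101) in the crop. The heading is correct. I'll move up to the start of the buffer range.

```bash

python3 -m jog '[1,-0.1,0,0,0,0,0,1,-0.12,0.01,0,0,0,0,1,-0.12,0.01,0,0,0,0,1,-0.1,0,0,0,0,0,1,-0.06,0,0,0,0,0]'
python3 -c "
from h import *
w=px2w('t4',[(332.8,170.4),(424.4,176.1)],.042)[:,:2]-O; print('edges y',w@[-EX[1],EX[0]])
rk()"
python3 -m jog '[1,-0.03,0,0,0,0,0,1,-0.03,0,0,0,0,0]'
python3 -c "
from h import *
rk()"
```

```text
time: 11.35
tool_pos: [0.5615, -0.0119, 0.0253]
tool_rot: [0.0, 0.044, 0.999, -0.0]
ft_force: [-1.7, 0.3, -3.7]
finger_gap: 0.172
finger_force: 58.6
edges y [ 0.09144863 -0.09848442]
s 0.0005 y -0.0003 head -5.00 Fx -1.73 Fy 0.15 Fz -3.73 z 0.0253
time: 11.55
tool_pos: [0.5635, -0.012, 0.0252]
tool_rot: [-0.0, 0.044, 0.999, 0.0]
ft_force: [-2.3, 0.6, -4.0]
finger_gap: 0.172
finger_force: 58.7
s 0.0024 y -0.0003 head -5.01 Fx -2.33 Fy 0.42 Fz -4.01 z 0.0252
```

```bash

python3 -m jog '[1,-0.03,0,0,0,0,0,1,-0.03,0,0,0,0,0]'; python3 -c "
from h import *
rk()"
```

```text
time: 11.75
tool_pos: [0.5662, -0.0122, 0.0252]
tool_rot: [-0.001, 0.044, 0.999, 0.0]
ft_force: [-3.9, -0.4, -3.5]
finger_gap: 0.168
finger_force: 58.7
s 0.0051 y -0.0002 head -5.00 Fx -3.87 Fy -0.70 Fz -3.49 z 0.0252
```

```bash

python3 -m jog '[1,-0.03,0,0,0,0,0,1,-0.03,0,0,0,0,0]'; python3 -c "
from h import *
rk()"
```

```text
time: 11.95
tool_pos: [0.5671, -0.0121, 0.025]
tool_rot: [-0.003, 0.044, 0.999, 0.0]
ft_force: [-8.1, -0.4, -0.4]
finger_gap: 0.174
finger_force: 59.1
s 0.0060 y -0.0001 head -5.00 Fx -7.99 Fy -1.11 Fz -0.38 z 0.0250
```

```bash

python3 -m jog '[1,0,0,0,0,0,0,1,0,0,0,0,0,0]'; python3 -c "
from h import *
rk()"
```

```text
time: 12.15
tool_pos: [0.5672, -0.0121, 0.025]
tool_rot: [-0.003, 0.044, 0.999, 0.0]
ft_force: [-6.7, 1.2, -1.5]
finger_gap: 0.174
finger_force: 59.1
s 0.0061 y -0.0001 head -4.99 Fx -6.76 Fy 0.64 Fz -1.47 z 0.0250
```

```bash

python3 -m jog '[1,-0.025,0,0,0,0,0,1,0,0,0,0,0,0]'; python3 -c "
from h import *
rk()"
```

```text
time: 12.35
tool_pos: [0.5675, -0.0121, 0.0249]
tool_rot: [-0.004, 0.044, 0.999, 0.0]
ft_force: [-7.1, -0.4, -1.2]
finger_gap: 0.17
finger_force: 59.2
s 0.0064 y -0.0001 head -4.99 Fx -7.01 Fy -1.01 Fz -1.19 z 0.0249
```

```bash

python3 -m jog '[1,-0.04,0,0,0,0,0,1,0,0,0,0,0,0]'; python3 -c "
from h import *
rk()"
```

```text
time: 12.55
tool_pos: [0.5681, -0.0121, 0.0248]
tool_rot: [-0.005, 0.044, 0.999, 0.001]
ft_force: [-10.6, -1.2, 1.5]
finger_gap: 0.174
finger_force: 59.4
s 0.0070 y 0.0000 head -4.99 Fx -10.44 Fy -2.08 Fz 1.49 z 0.0248
```

Force rises with displacement at about 2.5 N/mm from s ≈ 5 mm, so this is the buffer. The squeeze is roughly 5 N over a friction of about 5 N. I'll hold, then release.

```bash

python3 -m jog '[1,0,0,0,0,0,0,1,0,0,0,0,0,0,1,0,0,0,0,0,0,1,0,0,0,0,0,0]'; python3 -c "
from h import *
rk()"
```

```text
time: 12.95
tool_pos: [0.5681, -0.0121, 0.0248]
tool_rot: [-0.005, 0.044, 0.999, 0.001]
ft_force: [-10.6, -0.3, 0.1]
finger_gap: 0.177
finger_force: 59.4
s 0.0070 y 0.0000 head -4.99 Fx -10.55 Fy -1.25 Fz 0.15 z 0.0248
```

```bash

python3 -m jog '[1,-0.025,0,-0.01,0,0,0,1,0,0,0,0,0,0,1,0,0,0,0,0,0]'; python3 -c "
from h import *
rk()"
```

```text
time: 13.25
tool_pos: [0.5687, -0.0121, 0.0251]
tool_rot: [-0.006, 0.044, 0.999, 0.001]
ft_force: [-11.1, -0.5, -0.4]
finger_gap: 0.175
finger_force: 59.3
s 0.0076 y 0.0000 head -4.99 Fx -11.05 Fy -1.46 Fz -0.39 z 0.0251
```

```bash

python3 -m jog '[0.3,0,0,0,0,0,0,0.3,0,0,0,0,0,0,0.0,0,0,0,0,0,0,0.0,0,0,0,0,0,0]'; python3 -c "
from h import *
rk()"
python3 -m jog '[0,0.0,0,-0.2,0,0,0,0,0,0,-0.5,0,0,0,0,0,0,-0.8,0,0,0,0,0,0,-0.5,0,0,0,0,0,0,0,0,0,0]'
python3 -m jog '[0,0.5,0,-0.5,0,0,0,0,0.8,0,-0.5,0,0,0,0,0.8,0,0,0,0,0,0,0.5,0,0,0,0,0,0,0,0,0,0,0,0]'
python3 -c "
from h import *
f=grab('wrist','w5');g=grab('top','t5');s=grab('scene','s5')
a=cv2.resize(f['image'],(400,300)); b=cv2.resize(s['image'][150:330,120:360],(400,300)); c=cv2.resize(g['image'][40:280,290:490],(250,300))
cv2.imwrite('pics/c5.png',np.vstack([np.hstack([a,b]),np.hstack([c,np.zeros((300,550,3),np.uint8)])]))"
```

```text
time: 13.65
tool_pos: [0.5758, -0.0133, 0.0264]
tool_rot: [0.002, 0.044, 0.999, -0.0]
ft_force: [-0.4, -0.7, 0.3]
finger_gap: 0.501
finger_force: 0.0
s 0.0148 y -0.0005 head -5.01 Fx -0.34 Fy -0.72 Fz 0.31 z 0.0264
time: 14.15
tool_pos: [0.5774, -0.0135, 0.1305]
tool_rot: [0.005, 0.044, 0.999, -0.001]
ft_force: [0.9, -0.5, 0.3]
finger_gap: 0.501
finger_force: 0.0
time: 14.65
tool_pos: [0.4395, -0.0003, 0.1754]
tool_rot: [-0.003, 0.044, 0.999, 0.001]
ft_force: [0.3, -0.6, 0.0]
finger_gap: 0.501
finger_force: 0.0
```

View pics/c5.png

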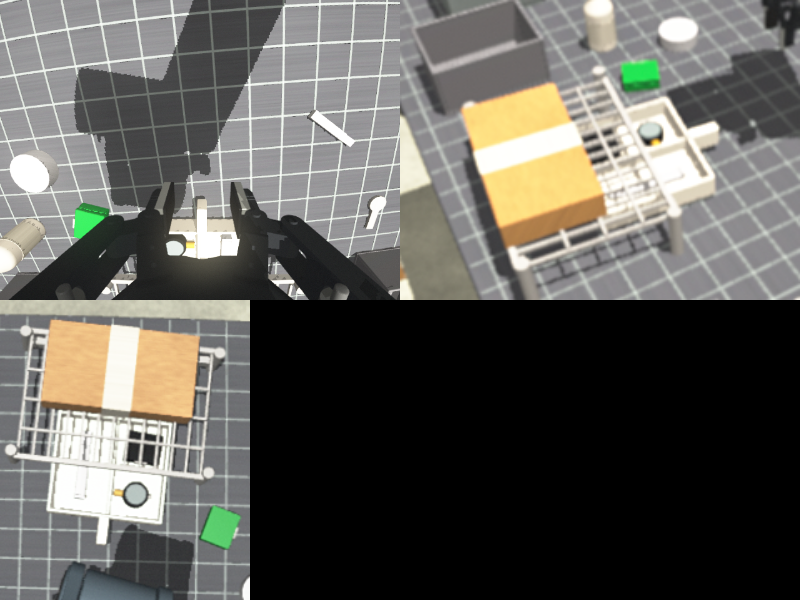

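The final view shows the tray straight under the deck, front rim at (48,512)–(162,523) and handle end at (102,543). Box, gauge and lever are inside. I'll measure the resting position.

```bash
python3 -c "
from h import *
EY=np.array([-EX[1],EX[0]])
for n,p,z in (('rim',[(328.4,209.6),(419.6,218.4)],.042),('handle end',[(371.6,234.4)],.046)):
    w=px2w('t5',p,z)[:,:2]-O; print(n,(w@EX).round(4),(w@EY).round(4))
g0=cv2.cvtColor(cv2.imread('pics/t5.png'),6)
# subpixel: column profile down handle end & front wall
for x in (345,372,400): print(x,g0[200:245,x].tolist())
"
```

```text
rim [-0.081  -0.0776] [ 0.0911 -0.0976]
handle end [-0.122] [-0.0028]
345 [255, 255, 255, 255, 255, 255, 255, 195, 233, 255, 237, 146, 117, 110, 111, 109, 110, 111, 110, 111, 107, 107, 113, 153, 173, 115, 105, 109, 111, 112, 113, 111, 110, 111, 112, 112, 114, 111, 111, 114, 115, 113, 113, 110, 115]
372 [255, 255, 255, 255, 255, 255, 255, 255, 255, 255, 255, 229, 255, 253, 255, 255, 255, 255, 255, 255, 255, 255, 255, 255, 255, 255, 255, 255, 255, 255, 255, 255, 255, 255, 255, 200, 123, 113, 113, 110, 111, 113, 112, 111, 112]
400 [194, 198, 193, 118, 53, 64, 199, 255, 255, 255, 254, 255, 255, 246, 198, 255, 255, 171, 121, 151, 155, 132, 132, 92, 86, 95, 87, 84, 85, 85, 87, 81, 78, 80, 83, 89, 87, 87, 89, 89, 87, 88, 84, 83, 85]
```

```bash
python3 -m jog '[0,0,0,0,0,0,0,0,0,0,0,0,0,0,0,0,0,0,0,0,0]' | head -1; python3 -c "
from station import robot
print(robot.hand_in())"
```

```text
time: 15.1
the job is handed in; nothing more can be done
None
```

I handed the job in at about 15 s: the lever lies flat in the tray's empty compartment, and the tray rests released, straight and centred to about 3 mm under the deck. I estimate it squeezed the buffer with about 7 N and still presses with about 4 N, both inferred from the wrist force, and the hand-in returned no verdict.

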